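# Draw a parts tub forward with a pull hook

## Task

The tub of parts has been pushed to the back of the low wire rack. Take the pull hook by its handle, hook its end over the middle of the tub's front lip and drag the tub forward until it stands square against the pads of both buffer posts, pressing it there for a moment with about 8 newtons (the pads must never take more than 14, the hook no more than 20, and the gripper must not touch the tub). Then unhook, leave the tub touching the pads, and stand the hook back on its feet on the bench, clear of the rack, disturbing nothing else.

Things in the scene. Friction and masses are not known exactly. Their poses are not given: they have to be found in the camera images.
- hook: pull hook, 232 x 56 x 50 mm, 0.25 kg, balanced in its handle, standing on the bench. Origin: on the bench under the handle's middle; x along the rod to the hooked end, z up. Two steel guard plates (x -32 and +32 mm, 56 mm wide, 50 tall) are its feet. A 10 mm rod at z 40 mm runs to x 195 mm, where it turns straight down
- hook_grip (a point): middle of the hook's handle, 30 mm above its feet: pinch here across the hook's y. The handle is a black block 60 mm long (x) between the guard plates, 22 mm wide (y), its top 46 mm and its underside 10 mm above the feet
- hook_tip (a point): lower end of the down-turned hooked end, at x 195, y 0, z 12 mm in the hook's frame. The end is a 10 mm round bar (axis at x 195) reaching 23 mm below the rod's underside
- rack: low wire rack fixed on the bench, 280 mm deep, 220 wide, 162 tall, with a white carton on its wire roof. Origin at bench height; x points into the rack, the open front faces -x. Grey floor, top 30 mm above the bench, from x -125 to +155 mm; side rails 202 mm apart; roof from x -77 to +155 mm, its underside 154 mm above the bench
- rack_mouth (a point): point on the rack's floor, mid-width, under the front edge of the wire roof; the floor juts out 48 mm in front of it
- buffers: fixed stop near the front of the rack's floor: a 6 mm high cross rail with two dark posts 52 mm tall, 24 wide, at y -55 and +55 mm, open between. Origin: on the rack's floor midway between the posts; x into the rack. Each post has a hard rubber pad, its face screwed out to somewhere from x 0 to +14 mm (both alike, differs each time, not reported: feel for it; gives under 1 mm)
- buffer_face (a point): midway between the posts, 36 mm above the rack's floor (the pads' mid-height), x 0 of the buffers' frame; empty air
- tub: milky open tub of small parts, 166 mm wide (x), 131 deep (y), 46 tall, 0.35 to 0.7 kg, on the rack's floor, its +y side to the open front. Origin: centre of underside, z up. Front rim's outer edge at y 66 mm, wall's inner face at y 53 mm, inside floor at z 2 mm; the parts offer no resistance. Dragging takes some 2 to 5 N. Its origin is 66 mm from the pads when it meets them
- lip (a point): middle of the front rim of the tub, at its outer top edge: y +65.5, z 46 mm in the tub's frame. Once the tub meets the pads the pull rises by some 3 to 4 N for each mm that the gripper draws on
- glue_pot: bystander: black bottle 42 mm across, 78 mm tall; origin centre of underside; do not disturb
- tape_roll: bystander: black tape roll 69 mm across, 19 mm tall; origin centre of underside; do not disturb
- folding_rule: bystander: yellow folding rule 200 mm long, 19 wide, 16 tall; origin centre of underside; do not disturb

How it is judged:
On the way, in this order (a step that is already met when the one before it is completed fails the run):
1. the hook's end is inside the tub behind its front wall, at least 8 mm below the rim (z of hook_tip in the frame of tub between 0 and 0.038 m and y of hook_tip in the frame of tub between -0.05 and 0.053 m and x of hook_tip in the frame of tub between -0.06 and 0.06 m), for 0.1 s.
2. the tub, with the hook over its lip, is held square against the pads with more than 5 N (contact force between tub and buffers above 5 N and contact force between hook and tub above 3 N and angle between the y axis of tub and the x axis of buffers, either way round below 0.04 rad), for 0.3 s.
At the end, for the whole second after the job is handed in: The tub stands flat and still, still touching the buffers' pads (its origin 60 to 82 mm into the rack from the buffers' origin) and square to them within 0.05 rad; the hook stands still on its feet on the bench, touching neither rack nor tub (contact force between tub and buffers above 0.1 N and x of tub in the frame of buffers between 0.06 and 0.082 m and angle between the y axis of tub and the x axis of buffers, either way round below 0.05 rad and angle between tub's own z axis and vertical below 0.04 rad and linear speed of each of tub, hook below 0.01 m/s and height (world z) of hook below 0.008 m and angle between hook's own z axis and vertical below 0.08 rad and contact force between hook and rack below 0.1 N and contact force between hook and tub below 0.1 N).
It fails at once if the buffers' pads take more than 14 N (contact force between tub and buffers above 14 N).
It fails at once if the hook loads the tub with more than 20 N (contact force between hook and tub above 20 N).
It fails at once if the gripper, fingers or arm touch the tub (contact force between any of the arm, the fingers and tub above 0.5 N).
It fails at once if the tub is tipped by more than 0.2 rad (angle between tub's own z axis and vertical above 0.2 rad).
It fails at once if a bystander is moved by more than 20 mm (distance of any of glue_pot, tape_roll, folding_rule from where it was at the start of the episode above 0.02 m).
It also fails if it takes over 70 s, if anything falls off the work surface, if the arm or the gripper's body presses on something with over 40 N, if the wrist force passes 120 N, or if a joint passes its speed limit or range.

## Robot

A 7-joint arm with a two-finger parallel gripper is mounted at the origin on the work surface; the furniture and walls round the work are solid. World frame = base frame: x ahead of the robot, y to its left, z up, the work surface at z = 0. Lengths are in m, angles in rad, forces in N, time in s.
With the tool pointing down it reaches from about 0.4 to 0.75 m from the base axis. Payload 19.5 kg.
Tool frame: the origin (TCP) lies between the finger pads; the fingertips stand 22 mm ahead of it and the grasp point (between the pads) lies 3 mm ahead of it; z points along the fingers, y is the line along which they close (so a half turn about z gives the same grasp; the last joint's range is limited). The gripper opens to 85 mm and grips with 20 to 120 N. Pads are 22 mm wide; open, the fingers measure 114 mm over their backs; the gripper's body (76 mm by 85 mm) begins 54 mm behind the grasp point. The pads swing forward as they close: fully open they stand 13 mm farther back than shut.
Start: joints at [-0.042, 0.707, -0.028, 1.485, 0.022, 0.951, -0.075], TCP at [0.575, 0, 0.253] pointing down, gripper open.
Joint ranges: [-2.71, 2.71], [-0.32, 2.16], [-1.57, 1.52], [0, 2.45], [-1.46, 4.6], [0, 2.02], [-2.83, 2.83]. Speed limits (rad/s): [1.89, 1.89, 2.57, 2.57, 3.01, 3.01, 3.01].

## Interface

Orientations are given as a rotation vector (axis times angle).
In Python, from station import bot gives the robot as it stands.
- The arm moves only by the tool arm_command, never from a script. Its argument "series" is a list of rows, each a list of 7 numbers: the shift along the tool's x, y, z in m, then the turn, a rotation vector about the tool's x, y, z in rad, then the opening, from 0 (shut) to 1 (fully open). In form: [[x, y, z, wx, wy, wz, jaw], ...]. A call has 1 to 12 rows; each row shifts and turns the commanded pose from where the row before left it, along the tool's axes as they then stand; what a row does not reach is not made up. A row lasts 1/8 s, in which the tool goes at most 62.5 mm and 10.7 degrees, less where a joint would pass 70% of its speed; a pose out of reach is approached as far as the arm can. A call is refused whole if a number of a shift passes 0.0625 or a number of a turn 0.188, either way. A call with a gripper value outside its range is refused whole. The fingers move at their own pace and stop on an object; the grip force is fixed at half the most. Time passes only in rows, so rows that do not move let the fingers close. It gives the time, the measured TCP pose, the force, the opening and the grip force at its end, in the units of the state.
- bot.get_state(): the state, without advancing time (a new reading comes with each control period).
- bot.capture(name): name is "scene" or "side" or "wrist"; returns the picture (420x560x3 uint8, red, green, blue); there is no depth.
- bot.camera_info(name): a dict with "K" (3x3 intrinsics, pixels), "extrinsics" (4x4, takes a point from camera to world coordinates); the wrist camera has in their place "mount" (4x4, takes a point from camera to tool coordinates, whose origin is the TCP and whose axes are the flange's). Camera axes: x right, y down, z forward; pixel columns grow to the right and rows downward; lengths in m; the calibration is good to about 2 mm. A picture is of the moment at which its call begins: read the wrist's pose just before it. camera_info takes no time and is no camera call.
- bot.job_done(): hands the job in; it is judged then, once.
The state is a dict: "t": time; "q": joint angles; "qvel": joint speeds; "joint_torque": joint torques, N m; "tool_pos": TCP position; "ee_rot": TCP orientation; "contact_force": force on the tool from outside, world axes, zero at the start; "wrist_torque": the same for the moment, N m; "gripper_width": opening from 0.0 (shut) to 1.0 (fully open); "gripper_force": force on a finger pad.
Only numpy, scipy, OpenCV 4.12 (cv2) and the standard library are available. Lean on these libraries where they do the work, as an engineer would, in place of code of your own. Each camera call takes 0.05 s, during which the arm holds its last target. There are 200 camera calls.

## Working session

There is one attempt and no reset: what is moved stays moved. The work goes in short steps, Python scripts to look and compute and a tool call to move; the robot and the scene stay as the last step left them, time stands still between calls to the robot, and variables do not carry over. Pictures are saved under pics/ and viewed, at most 10 in all, crops included, and the job is handed in when it is done.

Besides the shell and the picture viewer there is one more tool, called after ">>>" by a JSON object that holds its "method" and its "body", one argument or row to a line. arm_command: Moves the arm, as the interface text tells. Its arguments: {"type":"object","properties":{"series":{"type":"array","items":{"type":"array","items":{"type":"number"}}}},"required":["series"]}

```bash
ls; mkdir -p pics; python3 - <<'E'
from station import bot
import cv2,numpy as np
np.set_printoptions(precision=4,suppress=True)
s=bot.get_state();print(s)
for n in ["scene","side"]:
    im=bot.capture(n);cv2.imwrite(f"pics/{n}0.png",im[:,:,::-1]);i=bot.camera_info(n);print(n,i["K"],i["extrinsics"])
im=bot.capture("wrist");cv2.imwrite("pics/wrist0.png",im[:,:,::-1]);i=bot.camera_info("wrist");print(i)
E
```

```text
pics
{'t': 0.0, 'q': array([-0.0417,  0.707 , -0.0277,  1.485 ,  0.022 ,  0.9509, -0.0755]), 'qvel': array([-0.0003, -0.0002, -0.    ,  0.0015,  0.0021, -0.0015, -0.0006]), 'joint_torque': array([ -0.0034, -88.3211,   1.2331, -23.6173,   0.0167,   0.0064,
        -0.    ]), 'tool_pos': array([0.5748, 0.    , 0.2529]), 'ee_rot': array([-2.2209, -2.221 ,  0.0012]), 'contact_force': array([-0.3374, -0.2979, -0.3638]), 'wrist_torque': array([ 0.0153, -0.0043,  0.0292]), 'gripper_force': 0.0, 'gripper_width': 0.999642657494303}
scene [[490.7556   0.     280.6148]
 [  0.     490.7556 214.8316]
 [  0.       0.       1.    ]] [[-0.8759 -0.3367  0.3456  0.0432]
 [-0.4825  0.6238 -0.6149  0.7293]
 [-0.0086 -0.7053 -0.7089  0.9625]
 [ 0.      0.      0.      1.    ]]
side [[394.446    0.     284.3431]
 [  0.     394.446  205.6175]
 [  0.       0.       1.    ]] [[ 0.0352  0.496  -0.8676  1.5354]
 [ 0.9994 -0.0205  0.0289 -0.0865]
 [-0.0034 -0.8681 -0.4964  0.684 ]
 [ 0.      0.      0.      1.    ]]
{'K': array([[317.7191,   0.    , 278.0604],
       [  0.    , 317.7191, 210.8369],
       [  0.    ,   0.    ,   1.    ]]), 'mount': array([[-0.0001, -0.9621, -0.2728,  0.0685],
       [ 1.    , -0.0004,  0.0012,  0.0007],
       [-0.0013, -0.2728,  0.9621, -0.1205],
       [ 0.    ,  0.    ,  0.    ,  1.    ]])}
```

View pics/scene0.png

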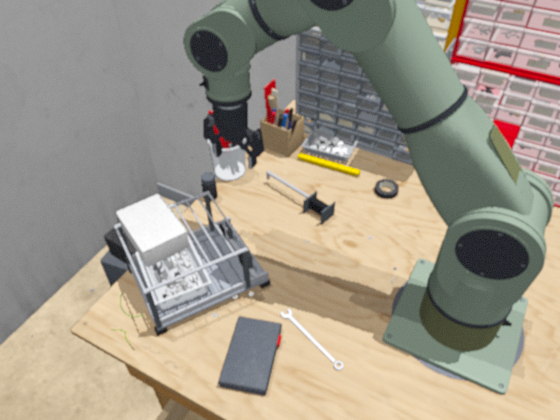

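View pics/side0.png

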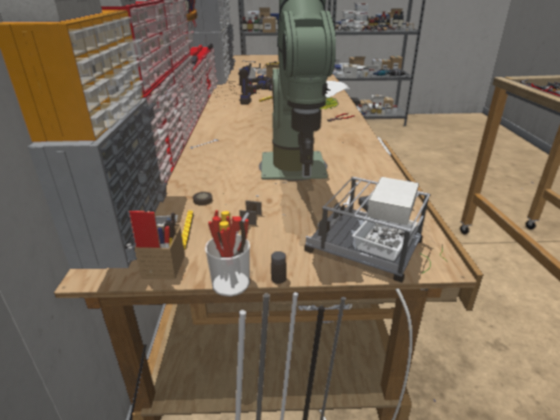

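View pics/wrist0.png

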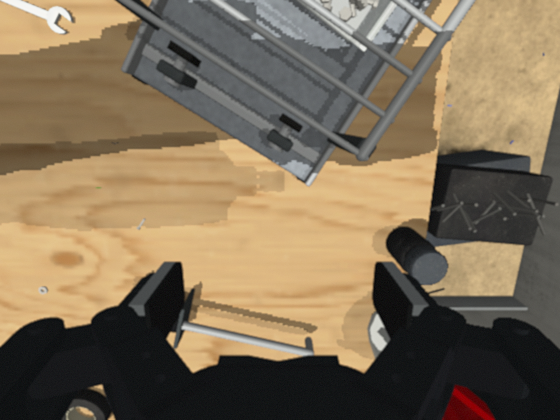

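```bash
cat > h.py <<'E'
from station import bot
import cv2,numpy as np
from scipy.spatial.transform import Rotation as R
np.set_printoptions(precision=4,suppress=True)
def T_tool(s):
    T=np.eye(4);T[:3,:3]=R.from_rotvec(s["ee_rot"]).as_matrix();T[:3,3]=s["tool_pos"];return T
def cam(n,s=None):
    i=bot.camera_info(n)
    return i["K"],(i["extrinsics"] if n!="wrist" else T_tool(s)@i["mount"])
def w(n,uv,z,s=None):
    K,E=cam(n,s);d=E[:3,:3]@np.linalg.inv(K)@[*uv,1];return E[:3,3]+d*(z-E[2,3])/d[2]
def px(n,P,s=None):
    K,E=cam(n,s);p=np.linalg.inv(E)@[*P,1];p=K@p[:3];return p[:2]/p[2]
E
python3 - <<'E'
from h import *
s=dict(tool_pos=[.5748,0,.2529],ee_rot=[-2.2209,-2.221,.0012])
print("floor corners",w("wrist",(125,70),.03,s),w("wrist",(308,183),.03,s))
print("hook elbow wr",w("wrist",(310,343),.04,s),"rod@plate",w("wrist",(186,325),.04,s))
print("scene elbow",w("scene",(268,176),.04),"rod",w("scene",(305,197),.04))
a=cv2.imread("pics/scene0.png")
A=cv2.resize(a[165:225,255:345],(450,300),interpolation=3)
B=cv2.resize(a[180:330,100:275],(350,300),interpolation=3)
wr=cv2.imread("pics/wrist0.png")
C=cv2.resize(wr[0:200,110:490],(570,300),interpolation=3)
D=cv2.resize(wr[280:370,170:330],(230,300)[:1]+(129,),interpolation=3)
o=np.zeros((600,800,3),np.uint8);o[:300,:450]=A;o[:300,450:]=B;o[300:,:570]=C;o[300:429,570:]=D
cv2.imwrite("pics/c1.png",o)
E
```

```text
floor corners [0.423  0.1172 0.03  ] [0.6085 0.0029 0.03  ]
hook elbow wr [ 0.6152 -0.1959  0.04  ] rod@plate [ 0.4639 -0.1701  0.04  ]
scene elbow [ 0.601  -0.1917  0.04  ] rod [ 0.4673 -0.1632  0.04  ]
```

View pics/c1.png

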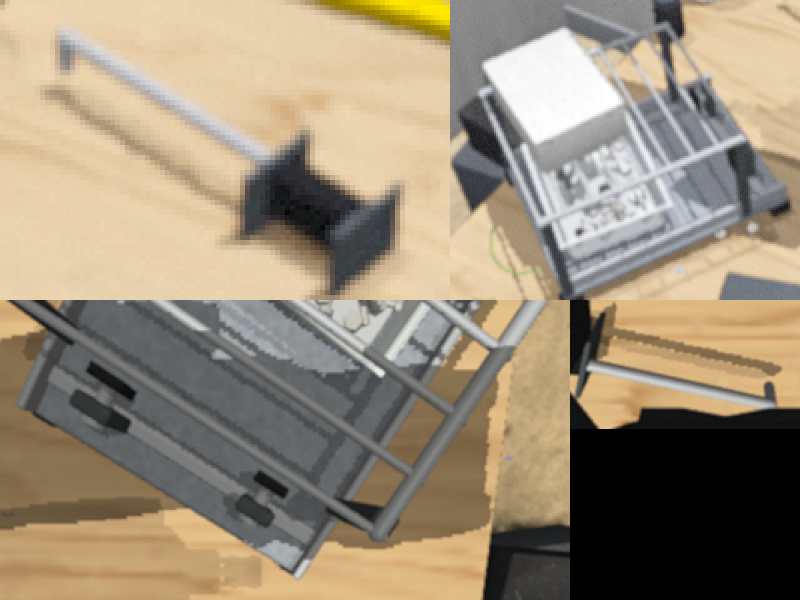

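The scene crop shows the hook: elbow near (268,174), plates around (310,200). The wrist view shows the rack's front floor corners at (123,69) and (310,184), with 218 mm between them against 220 expected, and a tub lip that looks skewed. I'm moving the wrist camera over the buffers to see the tub.

>>> {"method": "arm_command", "body": {
  "series": [
    [0.05,-0.015,-0.02,0,0,0.1,1],
    [0.05,-0.02,-0.02,0,0,0.15,1],
    [0.01,0,0,0,0,0.15,1],
    [0,0,0,0,0,0.15,1],
    [0,0,0,0,0,0,1],
    [0,0,0,0,0,0,1]
  ]
}}

```text
t: 0.9
tool_pos: [0.5475, 0.1113, 0.2932]
ee_rot: [-2.739, -1.539, 0.001]
contact_force: [0.2, -0.6, -0.2]
gripper_width: 0.996
gripper_force: 0.0
```

```bash
python3 - <<'E'
from h import *
import json
s=bot.get_state();im=bot.capture("wrist");print(s["tool_pos"],s["ee_rot"])
json.dump({k:list(map(float,s[k])) for k in("tool_pos","ee_rot")},open("s1.json","w"))
cv2.imwrite("pics/w1.png",cv2.resize(im[:,:,::-1],(800,600),interpolation=3))
E
```

```text
[0.5475 0.1113 0.2932] [-2.7386 -1.5391  0.0005]
```

View pics/w1.png

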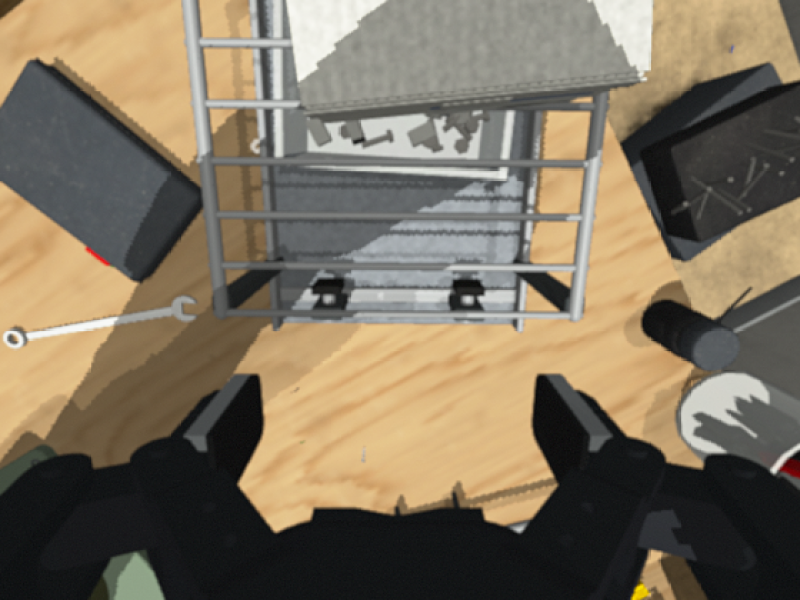

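The view shows the rack front edge from (275,328) to (522,327), the posts at (330,290) and (467,290), and the tub's front rim running from about (285,166) to its right corner at (507,180). The tub is slightly skewed.

```bash
python3 - <<'E'
from h import *
import json
s=json.load(open("s1.json"));k=.7
W=lambda u,v,z:w("wrist",(u*k,v*k),z,s)
a,b=W(276,326,.03),W(523,326,.03);d=b-a;print("floor",a,b,np.linalg.norm(d))
r1,r2=W(220,317,.158),W(582,317,.158);print("roof",r1,r2,np.linalg.norm(r2-r1),(r1+r2)/2)
d=r2-r1;yw=np.arctan2(d[1],d[0])+np.pi/2;d2=b-a;print("yaw",np.degrees(yw),np.degrees(np.arctan2(d2[1],d2[0]))+90)
X=np.array([np.cos(yw),np.sin(yw),0]);Y=np.array([-X[1],X[0],0])
o1=(a+b)/2+.125*X;o2=(r1+r2)/2+.077*X;print("org",o1,o2)
o=(o1+o2)/2;o[2]=0
for n,p in dict(postL=W(330,297,.08),postR=W(467,297,.08),lipL=W(305,167,.076),lipR=W(507,180,.076)).items(): print(n,p,"rack",(p-o)@X,(p-o)@Y)
E
python3 - <<'E'
import cv2
a=cv2.imread("pics/w1.png")
cv2.imwrite("pics/c2.png",cv2.resize(a[90:340,190:610],(800,476),interpolation=3))
E
```

```text
floor [0.4237 0.1134 0.03  ] [ 0.6119 -0.0013  0.03  ] 0.2203801971426467
roof [0.4523 0.154  0.158 ] [0.635  0.0427 0.158 ] 0.21400423460562476 [0.5437 0.0983 0.158 ]
yaw 58.6489057423825 58.647577478218395
org [0.5829 0.1628 0.03  ] [0.5837 0.1641 0.158 ]
postL [0.4933 0.1184 0.08  ] rack -0.08528702165824584 0.05337487920265101
postR [0.5825 0.0641 0.08  ] rack -0.08528174096553523 -0.05101168596893732
lipL [0.5303 0.2071 0.076 ] rack 0.009733389081126484 0.06796984070614029
lipR [0.6493 0.1242 0.076 ] rack 0.0008206423507737285 -0.07673733914823964
```

View pics/c2.png

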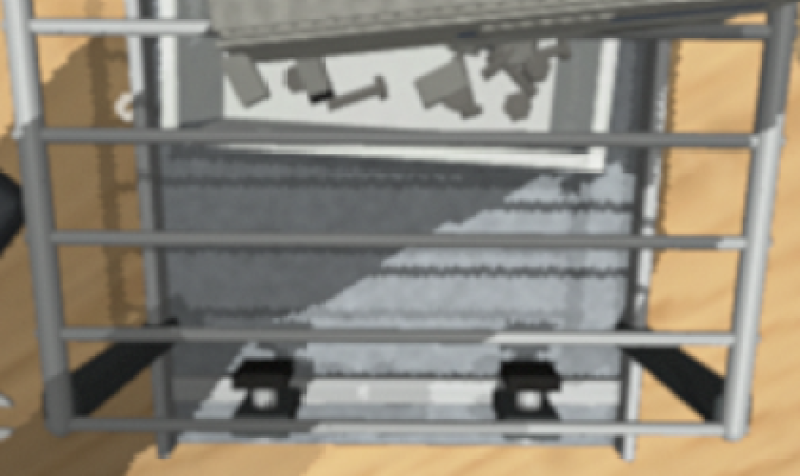

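>>> {"method": "arm_command", "body": {
  "series": [
    [-0.06,0,0,0,0,0.18,1],
    [-0.06,0.02,0,0,0,0.18,1],
    [-0.04,0.04,0,0,0,0.18,1],
    [0,0.06,0,0,0,0.18,1],
    [0,0.06,0,0,0,0.18,1],
    [0,0.05,0,0,0,0.18,1],
    [0,0,0,0,0,0.12,1],
    [0,0,0,0,0,0,1]
  ]
}}

```text
t: 1.95
tool_pos: [0.5357, -0.2135, 0.293]
ee_rot: [-3.129, 0.279, 0.001]
contact_force: [0.5, 1.0, -0.1]
gripper_width: 0.997
gripper_force: 0.0
```

```bash
python3 - <<'E'
from h import *
import json
s=bot.get_state();im=bot.capture("wrist");print(s["tool_pos"],s["ee_rot"])
json.dump({k:list(map(float,s[k])) for k in("tool_pos","ee_rot")},open("s2.json","w"))
cv2.imwrite("pics/w2.png",cv2.resize(im[120:320,160:400,::-1],(720,600),interpolation=3))
E
```

```text
[ 0.5357 -0.2135  0.293 ] [-3.129   0.2786  0.0011]
```

View pics/w2.png

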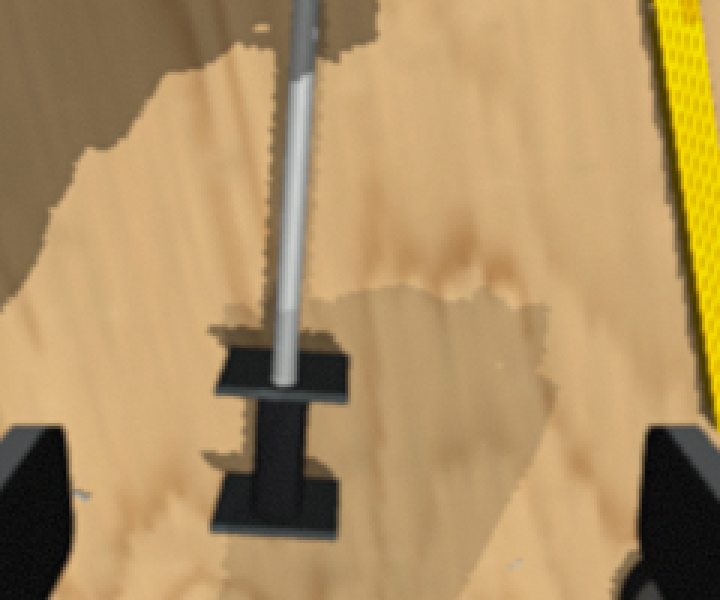

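The hook is seen from above: guard plate top edges centred at about (283,396) and (274,533) in the crop, and the rod going up to (305,20).

```bash
python3 - <<'E'
from h import *
import json
s=json.load(open("s2.json"))
W=lambda u,v,z:w("wrist",(160+u/3,120+v/3),z,s)
f,r=W(283,395.5,.05),W(274,533,.05);print(f,r,np.linalg.norm(f-r),"widths",np.linalg.norm(W(217,393,.05)-W(348,399,.05)))
print("rod",W(285,380,.045),W(305,20,.045))
c=(f+r)/2;d=f-r;e=W(305,20,.045)-W(285,380,.045);print("centre",c,"yaw",np.degrees(np.arctan2(d[1],d[0])),np.degrees(np.arctan2(e[1],e[0])))
g=c.copy();g[2]=.033
T=T_tool(s);print("to tool axes",T[:3,:3].T@(g-T[:3,3]),"tool yaw",np.degrees(np.arctan2(T[1,0],T[0,0])))
E
```

```text
[ 0.4569 -0.1701  0.05  ] [ 0.3952 -0.1538  0.05  ] 0.06385848028185549 widths 0.05387599515282937
rod [ 0.4615 -0.1715  0.045 ] [ 0.6018 -0.2072  0.045 ]
centre [ 0.426  -0.1619  0.05  ] yaw -14.810431080108437 -14.269036005405578
to tool axes [-0.1169 -0.0314  0.26  ] tool yaw -10.175783953998017
```

>>> {"method": "arm_command", "body": {
  "series": [
    [-0.06,-0.016,0.03,0,0,0.074,1],
    [-0.056,-0.011,0.04,0,0,0,1],
    [0,0,0.06,0,0,0,1],
    [0,0,0.05,0,0,0,1],
    [0,0,0,0,0,0,1],
    [0,0,0,0,0,0,1]
  ]
}}

```text
t: 2.75
tool_pos: [0.4454, -0.1702, 0.1247]
ee_rot: [-3.118, 0.382, -0.003]
contact_force: [-0.2, -0.7, 0.3]
gripper_width: 1.004
gripper_force: 0.0
```

```bash
cat >> h.py <<'E'
def go(xyz,yaw):
    s=bot.get_state();T=T_tool(s)
    D=R.from_matrix(T[:3,:3]).inv()*R.from_matrix(np.array([[np.cos(yaw),np.sin(yaw),0],[np.sin(yaw),-np.cos(yaw),0],[0,0,-1]]))
    print("t",s["t"],"pos",s["tool_pos"],"shift",T[:3,:3].T@(np.array(xyz)-T[:3,3]),"turn",D.as_rotvec(),"F",s["contact_force"])
E
python3 - <<'E'
from h import *
go([.426,-.162,.033],np.radians(-14.4))
im=bot.capture("wrist");cv2.imwrite("pics/w3.png",im[:,:,::-1])
E
```

```text
t 2.75 pos [ 0.4454 -0.1702  0.1247] shift [-0.021  -0.0032  0.0917] turn [-0.0008 -0.0019  0.0076] F [-0.183  -0.6886  0.2922]
```

>>> {"method": "arm_command", "body": {
  "series": [
    [-0.021,-0.003,0.02,0,0,0.0076,1],
    [0,0,0.03,0,0,0,1],
    [0,0,0.03,0,0,0,1],
    [0,0,0.011,0,0,0,1],
    [0,0,0,0,0,0,1],
    [0,0,0,0,0,0,1]
  ]
}}

```text
t: 3.55
tool_pos: [0.4257, -0.1622, 0.0332]
ee_rot: [-3.116, 0.396, -0.003]
contact_force: [0.1, 0.3, -0.1]
gripper_width: 1.0
gripper_force: 0.0
```

```bash
python3 - <<'E'
from h import *
go([.426,-.162,.033],np.radians(-14.4))
im=bot.capture("wrist");cv2.imwrite("pics/w4.png",im[:,:,::-1])
E
```

```text
t 3.55 pos [ 0.4257 -0.1622  0.0332] shift [ 0.0002 -0.0002  0.0002] turn [-0.0005 -0.0018 -0.0013] F [ 0.1316  0.3381 -0.0998]
```

View pics/w4.png

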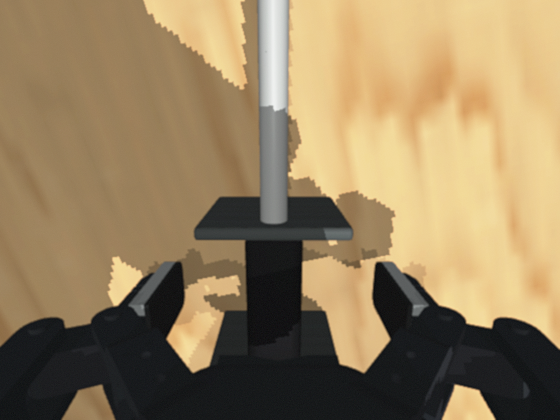

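The handle sits between the open fingers at u 273 (finger centre 278), and the rod is aligned with the tool's x. I'm closing the gripper.

>>> {"method": "arm_command", "body": {
  "series": [
    [0,0,0,0,0,0,0.3],
    [0,0,0,0,0,0,0.15],
    [0,0,0,0,0,0,0],
    [0,0,0,0,0,0,0],
    [0,0,0,0,0,0,0],
    [0,0,0,0,0,0,0],
    [0,0,-0.01,0,0,0,0],
    [0,0,-0.04,0,0,0,0],
    [0,0,-0.04,0,0,0,0],
    [0,0,0,0,0,0,0],
    [0,0,0,0,0,0,0]
  ]
}}

```text
t: 4.97
tool_pos: [0.4251, -0.1619, 0.1218]
ee_rot: [-3.116, 0.396, -0.0]
contact_force: [0.3, 0.3, -2.4]
gripper_width: 0.249
gripper_force: 59.6
```

```bash
python3 - <<'E'
from h import *
s=bot.get_state();print(s["gripper_force"],s["gripper_width"],s["wrist_torque"])
im=bot.capture("wrist");cv2.imwrite("pics/w5.png",im[:,:,::-1])
T=T_tool(s);i=bot.camera_info("wrist");Mi=np.linalg.inv(i["mount"])
def tp(P):
    p=i["K"]@(Mi@[*P,1])[:3];return p[:2]/p[2]
# predicted px in tool frame: hook_x, hook_y, hook_z -> tool (x,-y, 0.033-z)
for P in [(32,28,50),(32,-28,50),(100,0,45),(195,0,45),(200,0,45),(195,0,12)]:
    print(P,tp((P[0]/1e3,-P[1]/1e3,.033-P[2]/1e3)))
im2=bot.capture("side");cv2.imwrite("pics/sd5.png",im2[:,:,::-1])
E
python3 - <<'E'
import cv2,numpy as np
a=cv2.imread("pics/w5.png");b=cv2.imread("pics/sd5.png")
o=np.zeros((600,800,3),np.uint8);o[:420,:400]=a[:,80:480];o[:400,400:]=cv2.resize(b[140:300,170:330],(400,400),interpolation=3)
cv2.imwrite("pics/c5.png",o[:420])
E
```

```text
59.57577645778656 0.2488137182327599 [ 0.0261  0.0733 -0.0108]
(32, 28, 50) [196.099  235.0403]
(32, -28, 50) [358.0655 235.0203]
(100, 0, 45) [276.927   17.8811]
(195, 0, 45) [ 276.4802 -464.7691]
(200, 0, 45) [ 276.4475 -500.1298]
(195, 0, 12) [ 276.9558 -282.6825]
```

View pics/c5.png

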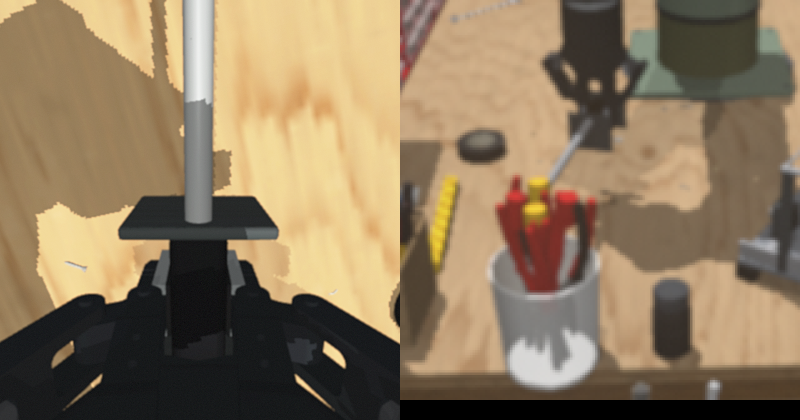

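The hook is held true: the front plate edge is at u 198–358, v 235 against the 196–358, 235 predicted. Next I turn it toward the rack.

>>> {"method": "arm_command", "body": {
  "series": [
    [-0.01,-0.04,0,0,0,-0.16,0],
    [-0.01,-0.01,0,0,0,-0.16,0],
    [0,0,0,0,0,-0.16,0],
    [0,0,0,0,0,-0.16,0],
    [0,0,0,0,0,-0.16,0],
    [0,0,0,0,0,-0.16,0],
    [0,0,0,0,0,-0.16,0],
    [0,0,0,0,0,-0.155,0],
    [0,0,0,0,0,0,0],
    [0,0,0,0,0,0,0]
  ]
}}

```text
t: 6.32
tool_pos: [0.4163, -0.1101, 0.1217]
ee_rot: [-2.743, -1.53, -0.0]
contact_force: [0.3, -0.2, -1.3]
gripper_width: 0.25
gripper_force: 59.7
```

```bash
cat >> h.py <<'E'
YW=np.radians(58.65);O=np.array([.5833,.1635,0]);XR=np.array([np.cos(YW),np.sin(YW),0]);YR=np.array([-XR[1],XR[0],0])
def gr(x,y,z,yaw=YW):
    "TCP goal in rack coords"
    go(O+x*XR+y*YR+[0,0,z],yaw)
    s=bot.get_state();d=s["tool_pos"]-O;F=s["contact_force"];print("rack TCP",d@XR,d@YR,d[2],"F rack",F@XR,F@YR,F[2],"M",s["wrist_torque"])
E
python3 -c "
from h import *
gr(-.32,.004,.118)"
```

```text
t 6.325 pos [ 0.4163 -0.1101  0.1217] shift [ 0.0005 -0.0037  0.0037] turn [-0.0007 -0.0006 -0.0057] F [ 0.2835 -0.1597 -1.2524]
rack TCP -0.3204992502174842 0.0003016631867565112 0.12171559329670359 F rack 0.011138819880517386 -0.3251612693999659 -1.252423907014803 M [0.0225 0.0713 0.0481]
```

>>> {"method": "arm_command", "body": {
  "series": [
    [0.0005,-0.004,0.003,0,0,-0.006,0],
    [0.03,0,0,0,0,0,0],
    [0.04,0,0,0,0,0,0],
    [0.04,0,0,0,0,0,0],
    [0.03,0,0,0,0,0,0],
    [0.018,0,0,0,0,0,0],
    [0,0,0,0,0,0,0],
    [0,0,0,0,0,0,0]
  ]
}}

```text
t: 7.32
tool_pos: [0.4945, 0.0267, 0.1191]
ee_rot: [-2.737, -1.542, 0.0]
contact_force: [0.8, -0.1, -2.7]
gripper_width: 0.246
gripper_force: 59.7
```

```bash
python3 - <<'E'
from h import *
gr(-.162,.004,.118)
s=bot.get_state()
T=T_tool(s);tip=(T@[.195,0,.021,1])[:3];el=(T@[.195,0,-.012,1])[:3];print("tip",tip,(tip-O)@XR,(tip-O)@YR)
im=bot.capture("scene");cv2.imwrite("pics/sc6.png",im[:,:,::-1]);u=px("scene",tip);print(u,px("scene",el))
wr=bot.capture("wrist")[:,:,::-1]
sd=bot.capture("side")[:,:,::-1];v=px("side",tip);print(v,px("side",el))
c=lambda a,p,r:cv2.resize(np.ascontiguousarray(a[int(p[1])-r:int(p[1])+r,int(p[0])-r:int(p[0])+r]),(400,400),interpolation=3)
o=np.zeros((600,800,3),np.uint8);o[:400,:400]=c(im[:,:,::-1],u,50);o[:400,400:]=c(sd,v,50)
o[400:,:534]=cv2.resize(wr[0:210],(534,200),interpolation=3)
print("lip mid px scene",px("scene",O+.006*XR+.005*YR+[0,0,.076]),"side",px("side",O+.006*XR+.005*YR+[0,0,.076]))
cv2.imwrite("pics/c6.png",o)
E
```

```text
t 7.325 pos [0.4945 0.0267 0.1191] shift [0.0011 0.0007 0.0011] turn [-0.0001  0.0001  0.0028] F [ 0.813  -0.0545 -2.6675]
rack TCP -0.16305308836253232 0.0046999448937888105 0.11907290206006399 F rack 0.3764222725391659 -0.7226657490124418 -2.6675220573472522 M [-0.0617  0.0566  0.0249]
tip [0.5954 0.1935 0.0981] 0.03194402758851655 0.005240150706832432
[186.2789 253.5582] [184.1632 244.0808]
[372.3656 218.6063] [373.6385 208.5109]
lip mid px scene [197.8658 255.3292] side [362.8084 222.8721]
```

View pics/c6.png

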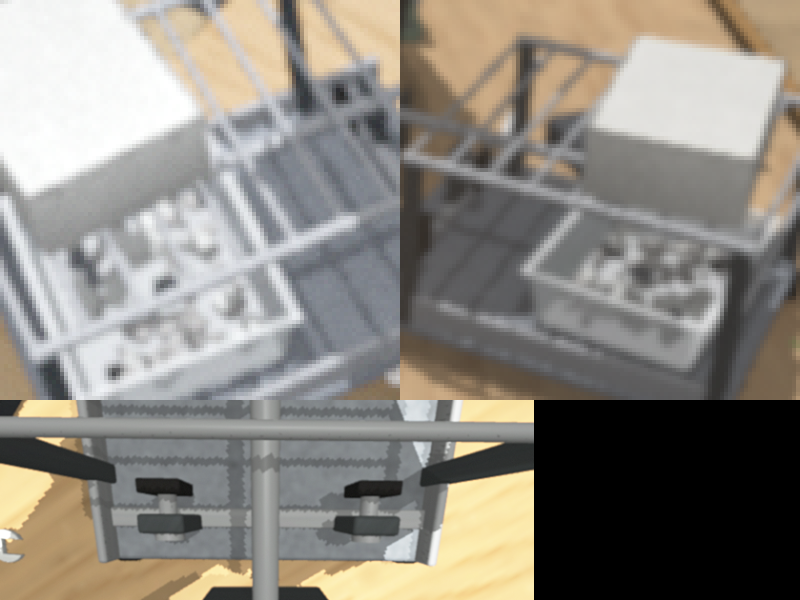

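The tip is hidden under the carton. In the wrist strip the rod (u 265) runs midway between the posts (168 and 367). I'm checking the tub's rim corners in the scene and side crops against the lip line measured before.

```bash
python3 - <<'E'
from h import *
for n,uv in [("scene",(136+298/4,203+318/4)),("side",(322+125/4,168+270/4)),("side",(322+300/4,168+328/4))]:
    p=w(n,uv,.076);print(n,p,(p-O)@XR,(p-O)@YR)
E
```

```text
scene [0.5105 0.2228 0.076 ] 0.012773183930927967 0.09304103614701811
side [0.6453 0.1317 0.076 ] 0.005080078164036737 -0.06952982894653499
side [0.7163 0.2323 0.076 ] 0.12793579817892606 -0.07774117185782187
```

>>> {"method": "arm_command", "body": {
  "series": [
    [0.006,0,0,0,0,0.003,0],
    [0,0,0.02,0,0,0,0],
    [0,0,0.012,0,0,0,0],
    [0,0,0.008,0,0,0,0],
    [0,0,0,0,0,0,0],
    [0,0,0,0,0,0,0],
    [0,0,0,0,0,0,0]
  ]
}}

```text
t: 8.35
tool_pos: [0.4982, 0.0329, 0.0795]
ee_rot: [-2.738, -1.54, -0.002]
contact_force: [-0.1, 0.7, -2.1]
gripper_width: 0.248
gripper_force: 59.8
```

```bash
python3 -c "
from h import *
gr(-.157,.005,.079)"
```

```text
t 8.35 pos [0.4982 0.0329 0.0795] shift [-0.0012 -0.0003  0.0005] turn [ 0.0004 -0.001   0.0012] F [-0.0677  0.6716 -2.0777]
rack TCP -0.15575928133536882 0.004731823912771004 0.07952677673627533 F rack 0.5383417553044925 0.40718299964771476 -2.0777201962965126 M [-0.0092  0.0155 -0.0053]
```

>>> {"method": "arm_command", "body": {
  "series": [
    [-0.004,0,0,0,0,0,0],
    [-0.004,0,0,0,0,0,0],
    [-0.004,0,0,0,0,0,0],
    [-0.004,0,0,0,0,0,0],
    [-0.004,0,0,0,0,0,0],
    [-0.004,0,0,0,0,0,0]
  ]
}}

```text
t: 9.1
tool_pos: [0.4857, 0.0124, 0.0792]
ee_rot: [-2.738, -1.54, -0.002]
contact_force: [1.4, 1.9, -2.2]
gripper_width: 0.251
gripper_force: 59.7
```

```bash
python3 -c "
from h import *
gr(-.180,.005,.079)"
```

```text
t 9.1 pos [0.4857 0.0124 0.0792] shift [-0.0002 -0.0002  0.0002] turn [ 0.0003 -0.0012  0.0013] F [ 1.4378  1.8733 -2.2489]
rack TCP -0.17980960517737707 0.004757935628705816 0.07916610335908712 F rack 2.3478472342250387 -0.25333177164591686 -2.248913649315689 M [ 0.4292 -0.2764  0.0166]
```

>>> {"method": "arm_command", "body": {
  "series": [
    [-0.004,0,0,0,0,0,0],
    [-0.004,0,0,0,0,0,0],
    [-0.004,0,0,0,0,0,0],
    [-0.004,0,0,0,0,0,0],
    [-0.004,0,0,0,0,0,0],
    [-0.004,0,0,0,0,0,0],
    [-0.004,0,0,0,0,0,0],
    [-0.004,0,0,0,0,0,0],
    [-0.004,0,0,0,0,0,0],
    [-0.003,0,0,0,0,0,0],
    [-0.003,0,0,0,0,0,0],
    [-0.003,0,0,0,0,0,0]
  ]
}}

```text
t: 10.6
tool_pos: [0.4622, -0.0262, 0.0791]
ee_rot: [-2.738, -1.54, -0.001]
contact_force: [1.9, 2.1, -2.9]
gripper_width: 0.248
gripper_force: 59.7
```

```bash
python3 -c "
from h import *
gr(-.225,.005,.079)"
```

```text
t 10.6 pos [ 0.4622 -0.0262  0.0791] shift [-0.     -0.0002  0.0001] turn [ 0.     -0.0007  0.0012] F [ 1.8694  2.1089 -2.9214]
rack TCP -0.22498267977336767 0.004767663138221102 0.07910543446639653 F rack 2.7736447347962887 -0.4992897389525099 -2.9214404295749956 M [ 0.494  -0.3175 -0.0372]
```

>>> {"method": "arm_command", "body": {
  "series": [
    [-0.001,0,0,0,0,0,0],
    [-0.001,0,0,0,0,0,0],
    [-0.001,0,0,0,0,0,0],
    [-0.001,0,0,0,0,0,0],
    [-0.001,0,0,0,0,0,0],
    [-0.001,0,0,0,0,0,0],
    [-0.001,0,0,0,0,0,0],
    [-0.001,0,0,0,0,0,0]
  ]
}}

```text
t: 11.6
tool_pos: [0.4581, -0.0329, 0.0791]
ee_rot: [-2.738, -1.54, -0.001]
contact_force: [2.5, 2.3, -3.0]
gripper_width: 0.252
gripper_force: 59.7
```

```bash
python3 -c "
from h import *
gr(-.233,.005,.079)"
```

```text
t 11.6 pos [ 0.4581 -0.0329  0.0791] shift [-0.0001 -0.0002  0.0001] turn [ 0.0001 -0.0007  0.0012] F [ 2.462   2.2793 -3.0345]
rack TCP -0.23289280978346244 0.004753737258474282 0.07912004700298189 F rack 3.2274026409121457 -0.9167286545239157 -3.034534472342815 M [ 0.4601 -0.3178  0.0232]
```

>>> {"method": "arm_command", "body": {
  "series": [
    [-0.001,0,0,0,0,0,0],
    [-0.001,0,0,0,0,0,0],
    [-0.001,0,0,0,0,0,0]
  ]
}}

```text
t: 11.98
tool_pos: [0.4565, -0.0355, 0.0791]
ee_rot: [-2.738, -1.54, -0.001]
contact_force: [1.0, 2.4, -2.4]
gripper_width: 0.249
gripper_force: 59.7
```

>>> {"method": "arm_command", "body": {
  "series": [
    [0,0,0,0,0,0,0]
  ]
}}

```text
t: 12.1
tool_pos: [0.4564, -0.0356, 0.0791]
ee_rot: [-2.738, -1.54, -0.001]
contact_force: [1.7, 2.7, -2.7]
gripper_width: 0.25
gripper_force: 59.7
```

>>> {"method": "arm_command", "body": {
  "series": [
    [-0.001,0,0,0,0,0,0],
    [-0.001,0,0,0,0,0,0],
    [-0.001,0,0,0,0,0,0]
  ]
}}

```text
t: 12.48
tool_pos: [0.4549, -0.038, 0.0791]
ee_rot: [-2.738, -1.54, -0.001]
contact_force: [1.5, 3.1, -2.2]
gripper_width: 0.249
gripper_force: 59.7
```

>>> {"method": "arm_command", "body": {
  "series": [
    [-0.001,0,0,0,0,0,0],
    [-0.001,0,0,0,0,0,0],
    [-0.001,0,0,0,0,0,0]
  ]
}}

```text
t: 12.85
tool_pos: [0.4534, -0.0406, 0.0791]
ee_rot: [-2.738, -1.54, -0.001]
contact_force: [2.4, 3.1, -3.0]
gripper_width: 0.249
gripper_force: 59.7
```

>>> {"method": "arm_command", "body": {
  "series": [
    [-0.001,0,0,0,0,0,0],
    [-0.001,0,0,0,0,0,0]
  ]
}}

```text
t: 13.1
tool_pos: [0.4523, -0.0424, 0.0791]
ee_rot: [-2.738, -1.54, -0.001]
contact_force: [1.5, 1.6, -2.7]
gripper_width: 0.252
gripper_force: 59.7
```

>>> {"method": "arm_command", "body": {
  "series": [
    [-0.001,0,0,0,0,0,0],
    [-0.001,0,0,0,0,0,0],
    [-0.001,0,0,0,0,0,0]
  ]
}}

```text
t: 13.48
tool_pos: [0.4508, -0.0449, 0.0791]
ee_rot: [-2.738, -1.54, -0.001]
contact_force: [2.1, 2.2, -2.1]
gripper_width: 0.249
gripper_force: 59.7
```

>>> {"method": "arm_command", "body": {
  "series": [
    [-0.001,0,0,0,0,0,0],
    [-0.001,0,0,0,0,0,0],
    [-0.001,0,0,0,0,0,0]
  ]
}}

```text
t: 13.85
tool_pos: [0.4492, -0.0475, 0.0791]
ee_rot: [-2.738, -1.54, -0.001]
contact_force: [1.2, 2.8, -2.2]
gripper_width: 0.252
gripper_force: 59.7
```

>>> {"method": "arm_command", "body": {
  "series": [
    [-0.001,0,0,0,0,0,0],
    [-0.001,0,0,0,0,0,0],
    [-0.001,0,0,0,0,0,0]
  ]
}}

```text
t: 14.22
tool_pos: [0.4477, -0.05, 0.0791]
ee_rot: [-2.738, -1.54, -0.001]
contact_force: [1.1, 2.9, -2.5]
gripper_width: 0.251
gripper_force: 59.7
```

>>> {"method": "arm_command", "body": {
  "series": [
    [-0.001,0,0,0,0,0,0],
    [-0.001,0,0,0,0,0,0],
    [-0.001,0,0,0,0,0,0]
  ]
}}

```text
t: 14.6
tool_pos: [0.4461, -0.0526, 0.0791]
ee_rot: [-2.738, -1.54, -0.001]
contact_force: [1.9, 3.0, -2.3]
gripper_width: 0.249
gripper_force: 59.7
```

>>> {"method": "arm_command", "body": {
  "series": [
    [-0.001,0,0,0,0,0,0],
    [-0.001,0,0,0,0,0,0]
  ]
}}

```text
t: 14.85
tool_pos: [0.4452, -0.0542, 0.0791]
ee_rot: [-2.738, -1.54, -0.001]
contact_force: [3.1, 4.5, -2.6]
gripper_width: 0.253
gripper_force: 59.7
```

>>> {"method": "arm_command", "body": {
  "series": [
    [-0.001,0,0,0,0,0,0],
    [0,0,0,0,0,0,0]
  ]
}}

```text
t: 15.1
tool_pos: [0.4445, -0.0551, 0.0791]
ee_rot: [-2.738, -1.54, -0.001]
contact_force: [2.0, 3.5, -2.3]
gripper_width: 0.248
gripper_force: 59.7
```

>>> {"method": "arm_command", "body": {
  "series": [
    [-0.001,0,0,0,0,0,0],
    [-0.001,0,0,0,0,0,0]
  ]
}}

```text
t: 15.35
tool_pos: [0.4438, -0.0564, 0.0791]
ee_rot: [-2.737, -1.541, -0.002]
contact_force: [4.9, 9.7, -3.4]
gripper_width: 0.253
gripper_force: 59.6
```

>>> {"method": "arm_command", "body": {
  "series": [
    [0,0,0,0,0,0,0],
    [0,0,0,0,0,0,0],
    [0,0,0,0,0,0,0],
    [0,0,0,0,0,0,0]
  ]
}}

```text
t: 15.85
tool_pos: [0.4438, -0.0563, 0.0791]
ee_rot: [-2.737, -1.541, -0.002]
contact_force: [3.3, 7.6, -3.7]
gripper_width: 0.248
gripper_force: 59.6
```

```bash
python3 -c "
from h import *
gr(-.261,.005,.079)
for i in range(4):
  bot.capture('wrist');F=bot.get_state()['contact_force'];print(F@XR,F@YR,F[2])
cv2.imwrite('pics/w7.png',bot.capture('wrist')[:,:,::-1])
"
```

```text
t 15.85 pos [ 0.4438 -0.0563  0.0791] shift [-0.0007 -0.0003  0.0001] turn [ 0.0002 -0.0015  0.002 ] F [ 3.3446  7.5623 -3.666 ]
rack TCP -0.2602737563170821 0.004745094579630498 0.0790874131932531 F rack 8.198331104570574 1.078131826903608 -3.6659990110955016 M [ 1.4404 -0.7601  0.0767]
8.050715093459182 -0.4391863861267718 -3.140217015934101
8.260840768012319 0.29123577059989525 -3.7141164047341304
8.421432069617655 1.2417352090052274 -2.7360372427520985
8.426845076539918 0.6084501209292813 -3.216229998776315
```

>>> {"method": "arm_command", "body": {
  "series": [
    [-0.0004,0,0,0,0,0,0],
    [-0.0004,0,0,0,0,0,0],
    [0,0,0,0,0,0,0],
    [0,0,0,0,0,0,0],
    [0,0,0,0,0,0,0],
    [0,0,0,0,0,0,0],
    [0,0,0,0,0,0,0]
  ]
}}

```text
t: 16.98
tool_pos: [0.4439, -0.0566, 0.0791]
ee_rot: [-2.737, -1.542, -0.004]
contact_force: [7.2, 10.7, -3.4]
gripper_width: 0.25
gripper_force: 59.6
```

```bash
python3 -c "
from h import *
gr(-.261,.005,.079)
for i in range(4):
  bot.capture('wrist');F=bot.get_state()['contact_force'];print(F@XR,F@YR,F[2])
"
```

```text
t 16.975 pos [ 0.4439 -0.0566  0.0791] shift [-0.0005 -0.0004  0.0001] turn [ 0.0007 -0.0023  0.0027] F [ 7.1873 10.6872 -3.3706]
rack TCP -0.2604737830583207 0.004602275225021039 0.07912466033040695 F rack 12.866227104752095 -0.5777667697593313 -3.3705971390171228 M [ 2.1316 -1.1796  0.1189]
12.347876228216434 0.11365965239538149 -4.253494978965669
12.061076016649642 0.31868314689463906 -3.195315314519422
12.544578332611277 -0.0007979010030585533 -4.3204173638255865
13.427490460769675 1.2783713088462914 -3.775706327857462
```

```bash
python3 -c "
from h import *
for n in('scene','side'):
  im=bot.capture(n).astype(float).mean(2).astype(np.float32)
  for y in(-.07,-.03,.03,.07):
    xs=np.arange(-.1,-.0501,.0025)
    p=np.array([px(n,O+x*XR+y*YR+[0,0,.076]) for x in xs],np.float32)
    print(n,y,cv2.remap(im,p[:,:1],p[:,1:],1).ravel().astype(int))
"
```

```text
scene -0.07 [164 174 183 185 188 186 182 183 194 215 226 219 207 204 207 209 205 205
 215 223]
scene -0.03 [163 104  64  57  57  78 110 137 150 178 210 216 200 174 166 165 171 181
 187 186]
scene 0.03 [178 146 128 132 135 147 150 152 156 181 210 219 202 169 147 145 147 149
 162 196]
scene 0.07 [ 76  63  62  62  63  65  64  59  77 138 201 219 198 162 148 148 148 149
 157 187]
side -0.07 [ 75  63  57  57  56  56  57  58  68  95 127 149 153 148 150 153 152 152
 155 158]
side -0.03 [ 56  57  59  65  72  76  84 102 133 166 181 165 141 122 114 113 113 113
 112 111]
side 0.03 [131 132 131 128 126 127 129 129 128 126 128 131 134 134 135 135 135 134
 132 130]
side 0.07 [126 127 128 135 136 123  96  91 109 145 175 181 174 162 149 136 129 128
 131 135]
```

The rim line is at rack x ≈ -0.0735 at all four stations, so the tub is square, and it has been pressed for more than 0.7 s. Now I'm unhooking.

>>> {"method": "arm_command", "body": {
  "series": [
    [0.001,0,0,0,0,0,0],
    [0.001,0,0,0,0,0,0],
    [0.001,0,0,0,0,0,0],
    [0.001,0,0,0,0,0,0],
    [0.002,0,0,0,0,0,0],
    [0.002,0,0,0,0,0,0],
    [0.002,0,0,0,0,0,0],
    [0,0,0,0,0,0,0],
    [0,0,0,0,0,0,0]
  ]
}}

```text
t: 18.4
tool_pos: [0.4483, -0.049, 0.0791]
ee_rot: [-2.738, -1.54, -0.001]
contact_force: [-0.9, -0.9, -1.7]
gripper_width: 0.248
gripper_force: 59.7
```

```bash
python3 -c "
from h import *
gr(-.254,.005,.119)
"
```

```text
t 18.4 pos [ 0.4483 -0.049   0.0791] shift [-0.0023 -0.0002 -0.0399] turn [-0.     -0.0006  0.0012] F [-0.9196 -0.9149 -1.7009]
rack TCP -0.25170005704876725 0.004759235239245711 0.07907986180490945 F rack -1.2598115477638925 0.3093483604713423 -1.7009487291958805 M [-0.1283  0.027  -0.029 ]
```

>>> {"method": "arm_command", "body": {
  "series": [
    [0,0,-0.005,0,0,0,0],
    [0,0,-0.01,0,0,0,0],
    [0,0,-0.012,0,0,0,0],
    [0,0,-0.012,0,0,0,0],
    [0,0,0,0,0,0,0],
    [0,0,0,0,0,0,0]
  ]
}}

```text
t: 19.15
tool_pos: [0.4483, -0.0489, 0.118]
ee_rot: [-2.738, -1.54, -0.001]
contact_force: [0.4, 0.3, -2.6]
gripper_width: 0.251
gripper_force: 59.7
```

```bash
python3 -c "
from h import *
gr(-.40,.005,.119)
for n in('scene','side'):
  im=bot.capture(n).astype(float).mean(2).astype(np.float32)
  for y in(-.03,.07):
    xs=np.arange(-.1,-.0501,.0025)
    p=np.array([px(n,O+x*XR+y*YR+[0,0,.076]) for x in xs],np.float32)
    print(n,y,cv2.remap(im,p[:,:1],p[:,1:],1).ravel().astype(int))
"
```

```text
t 19.15 pos [ 0.4483 -0.0489  0.118 ] shift [-0.1483 -0.0004 -0.0011] turn [ 0.     -0.0007  0.0012] F [ 0.4358  0.2869 -2.6485]
rack TCP -0.2516741024518203 0.004776474765915291 0.11801135368602995 F rack 0.4717837077301314 -0.22288974545458798 -2.6485162918883867 M [-0.0531  0.0306 -0.0505]
scene -0.03 [133 109  99  93  93 100 108 115 123 137 165 189 189 156 145 159 170 183
 188 187]
scene 0.07 [ 76  68  66  64  65  67  64  60  71 127 193 218 197 163 149 147 150 149
 159 186]
side -0.03 [ 56  56  60  65  72  77  83 100 130 163 179 165 142 122 114 112 113 112
 112 111]
side 0.07 [124 125 122 126 126 118 104  99 105 119 142 159 164 159 148 135 128 127
 131 134]
```

>>> {"method": "arm_command", "body": {
  "series": [
    [-0.02,0,0,0,0,0,0],
    [-0.03,0,0,0,0,0,0],
    [-0.03,0,0,0,0,0,0],
    [-0.01,0,0,0,0,0,0],
    [0,0,0,0,0,0.15,0],
    [0,0,0,0,0,0.16,0],
    [0,0,0,0,0,0.16,0],
    [0,0,0,0,0,0.16,0],
    [0,0,0,0,0,0.16,0],
    [0,0,0,0,0,0.16,0],
    [0,0,0,0,0,0.16,0],
    [0,0,0,0,0,0.16,0]
  ]
}}

```text
t: 20.75
tool_pos: [0.4019, -0.1254, 0.1178]
ee_rot: [-3.116, 0.391, -0.0]
contact_force: [0.1, 0.2, -2.9]
gripper_width: 0.247
gripper_force: 59.7
```

>>> {"method": "arm_command", "body": {
  "series": [
    [0,0,0,0,0,0,0],
    [0,0,0,0,0,0,0]
  ]
}}

```text
t: 21.0
tool_pos: [0.4017, -0.1257, 0.1179]
ee_rot: [-3.118, 0.378, -0.0]
contact_force: [-0.6, -0.8, -3.2]
gripper_width: 0.251
gripper_force: 59.7
```

```bash
python3 -c "
from h import *
go([.4257,-.1622,.0335],np.radians(-14.4))
"
```

```text
t 21.0 pos [ 0.4017 -0.1257  0.1179] shift [0.0321 0.0298 0.0844] turn [-0.0007 -0.0001  0.0103] F [-0.6317 -0.7585 -3.2258]
```

>>> {"method": "arm_command", "body": {
  "series": [
    [0.032,0.03,0,0,0,0.01,0],
    [0,0,0.03,0,0,0,0],
    [0,0,0.03,0,0,0,0],
    [0,0,0.015,0,0,0,0],
    [0,0,0.005,0,0,0,0],
    [0,0,0.002,0,0,0,0],
    [0,0,0,0,0,0,0],
    [0,0,0,0,0,0,0]
  ]
}}

```text
t: 22.0
tool_pos: [0.4256, -0.1627, 0.0364]
ee_rot: [-3.116, 0.399, -0.002]
contact_force: [0.6, -0.4, -2.9]
gripper_width: 0.251
gripper_force: 59.6
```

>>> {"method": "arm_command", "body": {
  "series": [
    [0,0,0.001,0,0,0,0],
    [0,0,0.001,0,0,0,0],
    [0,0,0.001,0,0,0,0],
    [0,0,0,0,0,0,0],
    [0,0,0,0,0,0,0]
  ]
}}

```text
t: 22.62
tool_pos: [0.4254, -0.1627, 0.033]
ee_rot: [-3.115, 0.4, -0.0]
contact_force: [-0.6, 0.2, -1.9]
gripper_width: 0.25
gripper_force: 59.6
```

>>> {"method": "arm_command", "body": {
  "series": [
    [0,0,0.0005,0,0,0,0],
    [0,0,0,0,0,0,0]
  ]
}}

```text
t: 22.88
tool_pos: [0.4254, -0.1627, 0.0325]
ee_rot: [-3.115, 0.4, -0.0]
contact_force: [-0.4, -1.0, -3.2]
gripper_width: 0.249
gripper_force: 59.6
```

>>> {"method": "arm_command", "body": {
  "series": [
    [0,0,0.0005,0,0,0,0],
    [0,0,0.0005,0,0,0,0],
    [0,0,0,0,0,0,0]
  ]
}}

```text
t: 23.25
tool_pos: [0.4254, -0.1627, 0.0321]
ee_rot: [-3.115, 0.4, -0.001]
contact_force: [-2.7, 1.5, 19.7]
gripper_width: 0.251
gripper_force: 62.9
```

```bash
python3 -c "
from h import *
for i in range(4):
  s=bot.get_state();print(s['tool_pos'],s['contact_force'],s['wrist_torque']);bot.capture('wrist')
"
```

```text
[ 0.4254 -0.1627  0.0321] [-2.6919  1.4822 19.6567] [ 0.2605  0.6003 -0.0025]
[ 0.4254 -0.1627  0.0322] [-2.2047  1.9264 19.5611] [ 0.2662  0.6335 -0.017 ]
[ 0.4254 -0.1627  0.0322] [-2.7843  0.8042 18.2637] [ 0.2356  0.5898 -0.0051]
[ 0.4254 -0.1627  0.0322] [-3.5669  1.9574 18.8923] [ 0.1867  0.6357 -0.0796]
```

Firm contact with the bench. I'm easing off, opening and withdrawing.

>>> {"method": "arm_command", "body": {
  "series": [
    [0,0,-0.0005,0,0,0,0],
    [0,0,0,0,0,0,0.35],
    [0,0,0,0,0,0,0.6],
    [0,0,0,0,0,0,0.9],
    [0,0,0,0,0,0,1],
    [0,0,0,0,0,0,1],
    [0,0,-0.02,0,0,0,1],
    [0,0,-0.04,0,0,0,1],
    [0,0,-0.06,0,0,0,1],
    [0,0,-0.03,0,0,0,1],
    [0,0,0,0,0,0,1]
  ]
}}

```text
t: 24.82
tool_pos: [0.426, -0.1628, 0.1837]
ee_rot: [-3.116, 0.399, -0.005]
contact_force: [-0.2, 0.9, -0.3]
gripper_width: 1.001
gripper_force: 0.0
```

```bash
python3 - <<'E'
from h import *
s=bot.get_state();print(s["tool_pos"],s["contact_force"],s["gripper_width"])
im=bot.capture("wrist");i=bot.camera_info("wrist");Mi=np.linalg.inv(i["mount"]);T=T_tool(s)
# dark plate strip: predicted pixels if hook stands at release pose
yw=np.radians(-14.6);X=np.array([np.cos(yw),np.sin(yw),0]);Y=np.array([-X[1],X[0],0]);c=np.array([.4254,-.1627,0])
g=im.astype(float).mean(2)
def val(P):
    u=px("wrist",P,s);return u.round().astype(int),g[int(u[1]),int(u[0])] if 0<=u[1]<420 else None
print("rod",[val(c+x*X+[0,0,.045]) for x in(.06,.09,.12)])
for d in(-.04,-.02,.02,.04): print("plate y",d,val(c+.032*X+d*Y+[0,0,.045]))
for n in('scene','side'):
  q=bot.capture(n).astype(float).mean(2).astype(np.float32)
  for y in(-.03,.07):
    p=np.array([px(n,O+x*XR+y*YR+[0,0,.076]) for x in np.arange(-.1,-.0501,.0025)],np.float32)
    print(n,y,cv2.remap(q,p[:,:1],p[:,1:],1).ravel().astype(int))
E
```

```text
[ 0.426  -0.1628  0.1837] [-0.2419  0.8959 -0.2704] 1.0007772485791746
rod [(array([278, 136]), np.float64(183.0)), (array([278,  96]), np.float64(184.66666666666666)), (array([278,  53]), np.float64(184.33333333333334))]
plate y -0.04 (array([327, 171]), np.float64(170.33333333333334))
plate y -0.02 (array([302, 171]), np.float64(50.333333333333336))
plate y 0.02 (array([253, 171]), np.float64(51.0))
plate y 0.04 (array([229, 171]), np.float64(99.33333333333333))
scene -0.03 [140  97  61  58  61  85 118 138 145 170 207 216 199 173 165 165 169 182
 187 187]
scene 0.07 [ 75  61  63  62  64  67  62  59  68 124 193 217 198 161 149 148 148 148
 158 185]
side -0.03 [ 58  58  62  68  75  79  87 105 136 171 187 172 147 125 117 117 117 116
 115 115]
side 0.07 [130 130 126 131 130 118  94  90 109 146 178 183 176 164 151 138 131 132
 135 139]
```

```bash
python3 -c "
from station import bot
print(bot.job_done())"
```

```text
the job is handed in; nothing more can be done
None
```

I dragged the tub square against both pads, pressed it there with an estimated 8 to 10 N, unhooked it, stood the hook back on the bench, and handed the job in at about 25 s; the verdict was not reported back.

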